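# Line up the flux jars by size beside the soldering iron

### The job

Stand the four amber glass jars in order of size on the row of four round pads, one jar upright in the middle of each pad: the biggest on the pad next to the soldering-iron stand, then smaller and smaller towards the far end of the row. Set each jar down gently, do not tip any over, and leave the circuit board that lies among them where it is.

Things in the scene. Friction and masses are not known exactly. Their poses are not given: they have to be found in the camera images.
- jar_xl: Biggest of four amber glass jars with black lids, upright and closed: 57 mm across, 88 mm tall. Origin: centre of its underside; z up its axis. Starts loose on the table.
- jar_l: Second biggest of four amber glass jars with black lids, upright and closed: 47 mm across, 72 mm tall. Origin: centre of its underside; z up its axis. Starts loose on the table.
- jar_m: Third biggest of four amber glass jars with black lids, upright and closed: 38 mm across, 58 mm tall. Origin: centre of its underside; z up its axis. Starts loose on the table.
- jar_s: Smallest of four amber glass jars with black lids, upright and closed: 30 mm across, 45 mm tall. Origin: centre of its underside; z up its axis. Starts loose on the table.
- pad_a: One of four round black rubber pads in a row, about 80 mm apart, fixed on a flat aluminium strip (340 x 78 mm); this one is the right-hand (-y) end as seen from the robot. 60 mm across. Origin: centre of its underside, on the strip 4 mm above the table; the pad's top is 2.5 mm above its origin, 6.5 mm above the table.
- pad_b: One of four round black rubber pads in a row, about 80 mm apart, fixed on a flat aluminium strip (340 x 78 mm); this one is second from the right as seen from the robot. 60 mm across. Origin: centre of its underside, on the strip 4 mm above the table; the pad's top is 2.5 mm above its origin, 6.5 mm above the table.
- pad_c: One of four round black rubber pads in a row, about 80 mm apart, fixed on a flat aluminium strip (340 x 78 mm); this one is third from the right as seen from the robot. 60 mm across. Origin: centre of its underside, on the strip 4 mm above the table; the pad's top is 2.5 mm above its origin, 6.5 mm above the table.
- pad_d: One of four round black rubber pads in a row, about 80 mm apart, fixed on a flat aluminium strip (340 x 78 mm); this one is the left-hand (+y) end as seen from the robot. 60 mm across. Origin: centre of its underside, on the strip 4 mm above the table; the pad's top is 2.5 mm above its origin, 6.5 mm above the table.
- iron_stand: Soldering-iron stand: black square base 80 x 80 x 22 mm with a steel tube and a green-handled iron leaning away from the robot, about 155 mm tall. Fixed just beyond one end of the strip, either left or right, about 115 mm from the nearest pad's centre (a white solder reel, 56 mm across and 40 mm tall, stands beyond the other end). Origin: centre of its underside.
- board: Loose green circuit board with black chips, 75 x 40 mm, 8 mm thick over its chips, lying between the jars. Origin: centre of its underside; x along its length.

How it is judged (in metres and radians):
At the end, for the whole second after the job is handed in: Each jar stands upright (within 0.1 rad) and at rest on its own pad, its centre within 12 mm of the pad's centre; the biggest is on the end pad beside the iron stand and the sizes fall in order towards the other end (((horizontal distance between iron_stand and pad_a below 0.2 m and horizontal distance between jar_xl and pad_a below 0.012 m and horizontal distance between jar_l and pad_b below 0.012 m and horizontal distance between jar_m and pad_c below 0.012 m and horizontal distance between jar_s and pad_d below 0.012 m) or (horizontal distance between iron_stand and pad_d below 0.2 m and horizontal distance between jar_xl and pad_d below 0.012 m and horizontal distance between jar_l and pad_c below 0.012 m and horizontal distance between jar_m and pad_b below 0.012 m and horizontal distance between jar_s and pad_a below 0.012 m)) and height (world z) of jar_xl between 0.003 and 0.011 m and angle between each of jar_xl, jar_l, jar_m, jar_s's own z axis and vertical below 0.1 rad and linear speed of each of jar_xl, jar_l, jar_m, jar_s below 0.02 m/s and angular speed of each of jar_xl, jar_l, jar_m, jar_s below 0.2 rad/s and height (world z) of jar_l between 0.003 and 0.011 m and height (world z) of jar_m between 0.003 and 0.011 m and height (world z) of jar_s between 0.003 and 0.011 m); the robot touches nothing.
It fails at once if the circuit board is moved by more than 20 mm (distance of board from where it was at the start of the episode above 0.02 m).
It fails at once if a jar is tipped over (angle between any of jar_xl, jar_l, jar_m, jar_s's own z axis and vertical above 0.6 rad).
It fails at once if a jar is banged down on a pad (over 45 N) (contact force between any of jar_xl, jar_l, jar_m, jar_s and pad_a above 45 N or contact force between any of jar_xl, jar_l, jar_m, jar_s and pad_b above 45 N or contact force between any of jar_xl, jar_l, jar_m, jar_s and pad_c above 45 N or contact force between any of jar_xl, jar_l, jar_m, jar_s and pad_d above 45 N).
It fails at once if a jar is dropped on a pad (it comes down the last centimetre at over 0.4 m/s) ((height (world z) of jar_xl below 0.02 m and linear speed of jar_xl above 0.4 m/s and (horizontal distance between jar_xl and pad_a below 0.03 m or horizontal distance between jar_xl and pad_b below 0.03 m or horizontal distance between jar_xl and pad_c below 0.03 m or horizontal distance between jar_xl and pad_d below 0.03 m)) or (height (world z) of jar_l below 0.02 m and linear speed of jar_l above 0.4 m/s and (horizontal distance between jar_l and pad_a below 0.03 m or horizontal distance between jar_l and pad_b below 0.03 m or horizontal distance between jar_l and pad_c below 0.03 m or horizontal distance between jar_l and pad_d below 0.03 m)) or (height (world z) of jar_m below 0.02 m and linear speed of jar_m above 0.4 m/s and (horizontal distance between jar_m and pad_a below 0.03 m or horizontal distance between jar_m and pad_b below 0.03 m or horizontal distance between jar_m and pad_c below 0.03 m or horizontal distance between jar_m and pad_d below 0.03 m)) or (height (world z) of jar_s below 0.02 m and linear speed of jar_s above 0.4 m/s and (horizontal distance between jar_s and pad_a below 0.03 m or horizontal distance between jar_s and pad_b below 0.03 m or horizontal distance between jar_s and pad_c below 0.03 m or horizontal distance between jar_s and pad_d below 0.03 m))).
It also fails if it takes over 99 s, if anything falls off the work surface, if the arm or the gripper's body presses on something with over 40 N, if the wrist force passes 120 N, or if a joint passes its speed limit or range.

### The arm

A 6-joint arm with a two-finger parallel gripper is mounted at the origin on the work surface. World frame = base frame: x ahead of the robot, y to its left, z up, the work surface at z = 0. Lengths are in m, angles in degrees, forces in N, time in s.
With the tool pointing down it reaches from about 0.275 to 0.875 m from the base axis. Payload 12.5 kg.
Tool frame: the origin (TCP) lies midway between the tips of the shut fingers; the grasp point (between the pads) lies 19 mm behind it (manip.hold_point_z is the distance from the TCP to the grasp point, in m); z points along the fingers, y is the line along which they close (so a half turn about z gives the same grasp; the last joint's range is limited). The gripper opens to 85 mm and grips with 20 to 120 N. Pads are 22 mm wide; open, the fingers measure 114 mm over their backs; the gripper's body (76 mm by 85 mm) begins 54 mm behind the grasp point. The pads swing forward as they close: fully open they stand 13 mm farther back than shut.
Start: joints at [62.189, 20.094, 94.641, -0, 65.266, -4.847], TCP at [0.215, 0.506, 0.231] pointing down, gripper open.
Joint ranges: [-157.81, 157.81], [-45, 120.19], [0.68, 151.7], [-89.99, 269.99], [4.06, 180], [-164.3, 164.3]. Speed limits (degrees/s): [127.2, 127.2, 159.86, 180, 180, 180].

### API

Orientations are given as [roll, pitch, yaw] about the fixed x, y, z axes, in that order (R = Rz(yaw) Ry(pitch) Rx(roll)).
In Python, from rig import manip gives the robot as it stands.
- The arm moves only by the tool servo_tool, never from a script. Its argument "increments" is a list that holds one entry, the list of rows, each a list of 4 numbers: the shift along the world's x, y, z as a fraction of full scale, then the turn about the world's z as a fraction of full scale. In form: [[[x, y, z, yaw], ...]]. A call has 1 to 20 rows; each row shifts and turns the commanded pose from where the row before left it; what a row does not reach is not made up. Full scale, the value 1, is 200 mm for a shift and 180 degrees for a turn. A row lasts 1/10 s, in which the tool goes at most 50 mm and 8.59 degrees, less where a joint would pass 70% of its speed; a pose out of reach is approached as far as the arm can. A call with a number of a shift or a turn outside -1 to 1 is refused whole. A call with a gripper value outside its range is refused whole. "gripper" is the closure, from -1 (fully open) to 1 (shut), set as the call begins (left out, the last holds). The fingers move at their own pace and stop on an object; "newtons" is the grip in N (left out, the last holds). Time passes only in rows, so rows that do not move let the fingers close. It gives the time, the measured TCP pose, the force, the opening and the grip force at its end, in the units of the state.
- manip.read_state(): the state, without advancing time (a new reading comes with each control period).
- manip.get_image(name): name is "scene" or "top"; returns (picture, depth): 400x640x3 uint8, red, green, blue; 400x640 float32, m along the optical axis (not along the pixel's ray), 0 where there is no reading.
- manip.camera_info(name): a dict with "camera_matrix" (3x3 intrinsics, pixels), "k1" (the pictures are not rectified: a ray, as slopes to the right and down, at radius r is drawn at 1 + k1 r^2 times it, then the intrinsics apply), "position" and "rotation" of the camera in the world. Camera axes: x right, y down, z forward; pixel columns grow to the right and rows downward; lengths in m; the calibration is good to about 2 mm. A picture is of the moment at which its call begins. camera_info takes no time and is no camera call.
- manip.finish_job(): hands the job in; it is judged then, once.
Trained networks look in the newest picture that a camera, given by its name, has taken for a name from the list of things; names that differ only in an ending like _2 or _b are one class to them, and where a whole thing is asked for, a point or a joint stands for the part that bears it (a point fixed in the world has none). Each returns a list of dicts, best first, with "p" (0 to 1); they miss things now and then, are a little off and sometimes report something else, mostly with a low value. They report only what shows in the picture. A call takes as long as a camera call.
- manip.boxes_of(query, camera): "centre" ([row, column] in pixels, amid what is visible of it).
- manip.trace(query, camera): "pixels" (400x640 bool, what is visible of it) and "centre" ([row, column] in pixels, amid what is visible of it).
The state is a dict: "t": time; "qpos": joint angles; "joint_vel": joint speeds; "joint_torque": joint torques, N m; "position": TCP position; "tcp_rot": TCP orientation; "contact_force": force on the tool from outside, world axes, zero at the start; "wrist_torque": the same for the moment, N m; "grip_width": opening from 0.0 (shut) to 1.0 (fully open); "grip_force": force on a finger pad.
Only numpy, scipy, OpenCV 4.12 (cv2) and the standard library are available. Lean on these libraries where they do the work, as an engineer would, in place of code of your own. Each camera call takes 0.05 s, during which the arm holds its last target. There are 200 camera calls.

## Working session

There is one attempt and no reset: what is moved stays moved. The work goes in short steps, Python scripts to look and compute and a tool call to move; the robot and the scene stay as the last step left them, time stands still between calls to the robot, and variables do not carry over. Pictures are saved under pics/ and viewed, at most 14 in all, crops included, and the job is handed in when it is done.

Besides the shell and the picture viewer there is one more tool, called after "Call:" as name(argument=value, ...) on one line, values as JSON. servo_tool: Moves the arm, as the interface text tells. Shift numbers are shares of 200 mm and turn numbers shares of 180 degrees, none past 1 either way. Its arguments: {"type":"object","properties":{"increments":{"type":"array"},"gripper":{"type":"number"},"newtons":{"type":"number"}},"required":["increments"]}

```bash
mkdir -p pics; cat > h.py <<'E'
from rig import manip
import numpy as np, cv2
def world(cam,rc,d=None,z=None):
    i=manip.camera_info(cam);K=np.array(i["camera_matrix"]);k=i["k1"];R=np.array(i["rotation"]);p=np.array(i["position"])
    u=cv2.undistortPoints(np.array([[[rc[1],rc[0]]]],float),K,np.array([k,0,0,0.]))[0,0]
    v=np.array([u[0],u[1],1.])
    v=R@v
    if d is None: d=(z-p[2])/v[2]
    return p+d*v
E
cat > a.py <<'E'
from h import *
for c in ("top","scene"):
    im,d=manip.get_image(c); cv2.imwrite(f"pics/{c}0.png",im[:,:,::-1]); np.save(f"{c}0.npy",d)
    i=manip.camera_info(c); print(c,i)
    for q in ["jar_xl","jar_l","jar_m","jar_s","pad_a","iron_stand","board"]:
        for o in manip.boxes_of(q,c)[:5]:
            r,k=o["centre"]; dd=d[int(r),int(k)]
            print(q,round(o["p"],2),np.round([r,k],1),np.round(world(c,(r,k),dd),3) if dd>0 else None)
s=manip.read_state();print(s["t"],s["position"],s["tcp_rot"],s["grip_width"],manip.hold_point_z)
E
python3 a.py
```

```text
top {'camera_matrix': array([[484.00541275,   0.        , 322.2895894 ],
       [  0.        , 484.00541275, 199.88184686],
       [  0.        ,   0.        ,   1.        ]]), 'k1': 0.002383379572423674, 'position': array([ 0.349635  , -0.00678852,  1.01063818]), 'rotation': array([-167.3364746 ,   -0.35106137,  -85.48791438])}
jar_xl 0.69 [261. 459.] [-122.073 -122.43  -121.412]
jar_xl 0.18 [163.9 453.9] [-127.135 -127.491 -126.474]
jar_l 0.74 [247.7 373.7] [ -99.842 -100.199  -99.181]
jar_l 0.58 [248.4 260.3] [-59.841 -60.197 -59.18 ]
jar_l 0.16 [168.4 357.8] [-101.585 -101.941 -100.924]
jar_m 0.74 [247.7 373.7] [ -99.842 -100.199  -99.181]
jar_m 0.58 [248.4 260.3] [-59.841 -60.197 -59.18 ]
jar_m 0.16 [168.4 357.8] [-101.585 -101.941 -100.924]
jar_s 0.74 [247.7 373.7] [ -99.842 -100.199  -99.181]
jar_s 0.58 [248.4 260.3] [-59.841 -60.197 -59.18 ]
jar_s 0.16 [168.4 357.8] [-101.585 -101.941 -100.924]
pad_a 0.97 [170.9 358.7] [-101.898 -102.254 -101.237]
pad_a 0.92 [164.4 284.8] [-75.576 -75.933 -74.915]
pad_a 0.58 [171.4 398.1] [-116.054 -116.41  -115.393]
pad_a 0.55 [163.7 318.1] 
[... 748 characters left out ...]
7] [95.307 93.927 94.488]
jar_m 0.56 [191.9 365.2] [117.701 116.321 116.882]
jar_m 0.5 [186.5 280.1] [149.541 148.16  148.722]
jar_s 0.66 [200.5 434.7] [95.307 93.927 94.488]
jar_s 0.56 [191.9 365.2] [117.701 116.321 116.882]
jar_s 0.5 [186.5 280.1] [149.541 148.16  148.722]
pad_a 0.84 [243.2 344.7] [114.502 113.121 113.683]
pad_a 0.75 [234.1 280.4] [136.296 134.916 135.477]
pad_a 0.74 [230.8 245.8] [148.508 147.127 147.689]
pad_a 0.54 [239.5 310.5] [125.422 124.042 124.603]
iron_stand 0.72 [221.6 195.9] [162.862 161.481 162.042]
board 0.7 [191.  318.6] [140.925 139.545 140.106]
0.8 [0.21455112 0.50640403 0.23129157] [-1.79999017e+02  4.23452320e-04  1.57035529e+02] 1.0011067928889021 0.0187
```

View both.

```bash
sed -i 's/R=np.array(i\["rotation"\])/R=Rot.from_euler("xyz",i["rotation"],degrees=True).as_matrix()/; 2a from scipy.spatial.transform import Rotation as Rot' h.py
python3 a.py | grep -v camera_matrix | grep -v rotation
```

```text
[  0.        , 484.00541275, 199.88184686],
jar_xl 0.91 [264.4 460.4] [ 0.453 -0.268  0.087]
jar_l 0.7 [248.4 375.5] [ 0.476 -0.11   0.044]
jar_l 0.59 [249.9 259.9] [0.451 0.117 0.073]
jar_l 0.58 [242.4 172. ] [0.454 0.293 0.059]
jar_m 0.7 [248.4 375.5] [ 0.476 -0.11   0.044]
jar_m 0.59 [249.9 259.9] [0.451 0.117 0.073]
jar_m 0.58 [242.4 172. ] [0.454 0.293 0.059]
jar_s 0.7 [248.4 375.5] [ 0.476 -0.11   0.044]
jar_s 0.59 [249.9 259.9] [0.451 0.117 0.073]
jar_s 0.58 [242.4 172. ] [0.454 0.293 0.059]
pad_a 0.7 [164.1 286.6] [0.648 0.088 0.005]
pad_a 0.55 [173.4 394.6] [ 0.646 -0.146  0.006]
pad_a 0.55 [171.4 359.8] [ 0.643 -0.071  0.01 ]
iron_stand 0.59 [162.6 454.7] [ 0.657 -0.255  0.079]
board 0.89 [262.7 320.5] [ 0.442 -0.002  0.007]
       [  0.        , 506.80274643, 202.34475653],
jar_xl 0.97 [177.3 221.6] [ 0.49  -0.261  0.051]
jar_l 0.73 [197.7 439. ] [0.479 0.311 0.044]
jar_l 0.57 [194.6 366.8] [0.486 0.129 0.037]
jar_l 0.54 [192.6 318.2] [ 0.444 -0.007  0.001]
jar_l 0.47 [186.9 278.8] [ 0.495 -0.103  0.041]
jar_l 0.45 [242.9 345.1] [0.657 0.096 0.009]
jar_m 0.73 [197.7 439. ]
[... 179 characters left out ...]
 345.1] [0.657 0.096 0.009]
jar_s 0.73 [197.7 439. ] [0.479 0.311 0.044]
jar_s 0.57 [194.6 366.8] [0.486 0.129 0.037]
jar_s 0.54 [192.6 318.2] [ 0.444 -0.007  0.001]
jar_s 0.47 [186.9 278.8] [ 0.495 -0.103  0.041]
jar_s 0.45 [242.9 345.1] [0.657 0.096 0.009]
pad_a 0.79 [229.9 247.6] [ 0.643 -0.146  0.005]
pad_a 0.73 [233.9 278.6] [ 0.643 -0.068  0.003]
pad_a 0.72 [237.6 310.8] [0.642 0.011 0.001]
pad_a 0.63 [242.9 346.4] [0.652 0.099 0.005]
pad_a 0.57 [221.8 198.8] [ 0.66  -0.262  0.027]
board 0.59 [192.7 318.6] [ 0.444 -0.005  0.001]
board 0.28 [235.9 280.6] [ 0.652 -0.061  0.004]
1.6 [0.21457516 0.50641596 0.23128711] [1.79999711e+02 1.89696869e-03 1.57037456e+02] 1.0003192843760658 0.0187
```

View pics/top0.png

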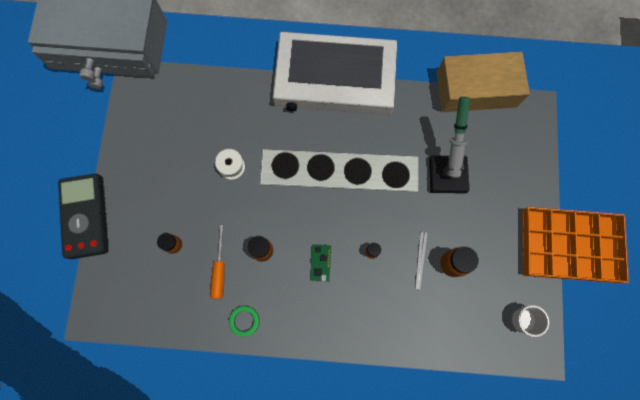

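View pics/scene0.png

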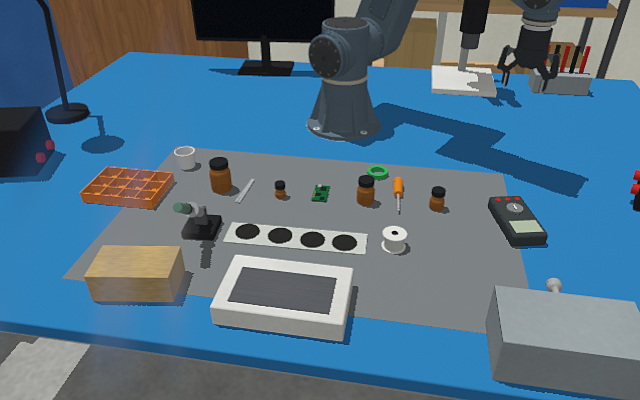

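```bash
cat > m.py <<'E'
from h import *
import sys
J={"xl":(.088,.057,(.455,-.268)),"l":(.072,.047,(.453,.118)),"m":(.058,.038,(.454,.295)),"s":(.045,.030,(.475,-.108))}
def cloud(c,d):
    i=manip.camera_info(c);K=np.array(i["camera_matrix"]);R=Rot.from_euler("xyz",i["rotation"],degrees=True).as_matrix()
    g=np.stack(np.meshgrid(np.arange(640),np.arange(400)),-1).reshape(-1,1,2).astype(float)
    u=cv2.undistortPoints(g,K,np.array([i["k1"],0,0,0.])).reshape(400,640,2)
    v=np.dstack([u,np.ones((400,640))])*d[...,None]
    return v@R.T+np.array(i["position"])
if __name__=="__main__":
  for c in ("top","scene"):
    im,d=manip.get_image(c); P=cloud(c,d)
    t=(d>0)&(abs(P[...,0]-.5)<.1)&(abs(P[...,1]+.03)<.03)
    print(c,"table z",np.round([np.median(P[t][:,2]),P[t][:,2].std()],4))
    for n,(h,w,xy) in J.items():
        near=(d>0)&(np.hypot(P[...,0]-xy[0],P[...,1]-xy[1])<.06)
        m=near&(abs(P[...,2]-h)<.007)
        b=near&(P[...,2]>.012)
        q=P[m]
        (cx,cy),r=cv2.minEnclosingCircle(q[:,:2].astype(np.float32))
        # lid by colour-free: outline of pixels, ray-cast on plane z=h
        print(n,m.sum(),"mec",np.round([cx,cy,r],4),"mean",np.round(q.mean(0),4),"body",np.round([P[b][:,0].min(),P[b][:,0].max(),P[b][:,1].min(),P[b][:,1].max(),P[b][:,2].max()],3))
    g=im.max(2); 
    mask=((g<70)&(P[...,0]>.58)&(P[...,0]<.71)&(P[...,1]>-.2)&(P[...,1]<.14)&(P[...,2]<.03)).astype(np.uint8)
    cs,_=cv2.findContours(mask,cv2.RETR_EXTERNAL,cv2.CHAIN_APPROX_NONE)
    for k in cs:
        if cv2.contourArea(k)>120:
            w=np.array([world(c,(p[0][1],p[0][0]),z=.0065)[:2] for p in k])
            (a,b2),ax,_=cv2.fitEllipse((w*1000).astype(np.float32))
            print("pad",np.round([a,b2,*ax],1))
    for o in manip.trace("board",c)[:1]:
        w=np.array([world(c,p,z=.006)[:2] for p in np.argwhere(o["pixels"])]); print("board",o["p"],w.mean(0).round(3),w.min(0).round(3),w.max(0).round(3))
E
python3 m.py
```

```text
top table z [0.0009 0.0025]
xl 572 mec [ 0.4635 -0.2768  0.026 ] mean [ 0.4634 -0.2757  0.0877] body [ 0.435  0.49  -0.302 -0.248  0.092]
l 369 mec [0.4598 0.1216 0.0213] mean [0.4593 0.1212 0.0716] body [0.436 0.481 0.098 0.143 0.076]
m 250 mec [0.4568 0.3068 0.0178] mean [0.4563 0.3061 0.0578] body [0.438 0.475 0.287 0.323 0.062]
s 159 mec [ 0.4754 -0.1067  0.0143] mean [ 0.475  -0.1063  0.0446] body [ 0.461  0.489 -0.121 -0.093  0.049]
pad [ 643.7 -147.5   55.3   55.7]
pad [645.3 -65.1  55.2  55.7]
pad [647.2  15.   55.2  55.6]
pad [645.6  91.7  55.6  55.8]
board 0.79 [ 0.442 -0.002] [ 0.406 -0.022] [0.479 0.018]
scene table z [-0.002   0.3407]
xl 170 mec [ 0.4684 -0.2762  0.0278] mean [ 0.47   -0.2745  0.0855] body [ 0.442  0.5   -0.303 -0.247  0.09 ]
l 131 mec [0.4638 0.1201 0.0228] mean [0.4656 0.1216 0.0696] body [0.442 0.49  0.099 0.144 0.073]
m 102 mec [0.4595 0.3087 0.02  ] mean [0.4619 0.3095 0.0555] body [0.44  0.481 0.291 0.327 0.059]
s 63 mec [ 0.478  -0.1064  0.018 ] mean [ 0.4806 -0.1063  0.0426] body [ 0.461  0.499 -0.12  -0.092  0.046]
pad [651.1  93.   54.5  55.7]
pad [652.9  16.7  54.9  55.5]
pad [650.8 -63.5  55.1  55.9]
pad [ 649.1 -145.5   55.2   55.8]
board 0.74 [0.46  0.001] [ 0.42  -0.021] [0.497 0.021]
```

Call:
servo_tool(increments=[[[0.1217,-0.0994,-0.05,-0.0372],[0.1217,-0.0994,-0.05,-0.0372],[0.1217,-0.0994,-0.05,-0.0372],[0.1217,-0.0994,-0.05,-0.0372],[0.1217,-0.0994,-0.05,-0.0372],[0.1217,-0.0994,-0.05,-0.0372],[0.1217,-0.0994,-0.05,-0.0372],[0.1217,-0.0994,-0.05,-0.0372],[0.1217,-0.0994,-0.05,-0.0372],[0.1217,-0.0994,-0.05,-0.0372],[0,0,0,0],[0,0,0,0]]], gripper=-1, newtons=40)

```text
t: 3.0
position: [0.458, 0.3073, 0.1311]
tcp_rot: [-180.0, 0.0, 90.1]
contact_force: [-0.7, 0.3, 0.1]
grip_width: 1.0
grip_force: 0.0
```

```bash
python3 - <<'E'
from h import *
im,d=manip.get_image("scene"); a=cv2.resize(im[80:240,340:520],None,fx=3,fy=3)
cv2.imwrite("pics/s1.png",a[:,:,::-1])
E
```

```text
(no output)
```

View pics/s1.png

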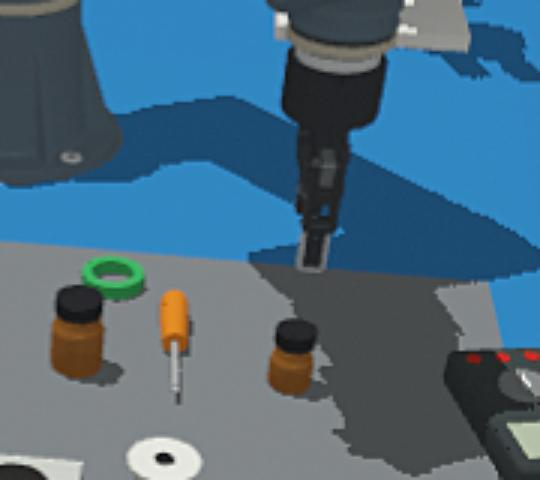

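```bash
python3 - <<'E'
from h import *
for z in (.13,.144): print(world("scene",(169,444.5),z=z).round(4))
print(world("scene",(80+333/3,340+297/3),z=.058).round(4))
E
```

```text
[0.4814 0.3132 0.13  ]
[0.5057 0.3108 0.144 ]
[0.4696 0.3096 0.058 ]
```

Call:
servo_tool(increments=[[[0,0,-0.07,0],[0,0,-0.07,0],[0,0,-0.07,0],[0,0,-0.07,0],[0,0,-0.07,0],[0,0,-0.07,0],[0,0,-0.07,0],[0,0,-0.07,0],[0,0,-0.01,0],[0,0,0,0]]])

```text
t: 4.05
position: [0.4578, 0.3075, 0.0169]
tcp_rot: [-180.0, 0.0, 90.1]
contact_force: [-0.3, -1.1, 0.1]
grip_width: 1.001
grip_force: 0.0
```

Call:
servo_tool(increments=[[[0,0,0,0],[0,0,0,0],[0,0,0,0],[0,0,0,0],[0,0,0,0],[0,0,0,0],[0,0,0,0],[0,0,0,0]]], gripper=1, newtons=40)

```text
t: 4.85
position: [0.4581, 0.3077, 0.0181]
tcp_rot: [180.0, -0.0, 90.1]
contact_force: [-2.5, -1.2, 7.9]
grip_width: 0.42
grip_force: 39.2
```

Call:
servo_tool(increments=[[[0,0,0.05,0],[0,0,0.1,0],[0,0,0.1,0],[0,0,0.1,0],[0,0,0.1,0],[0,0,0.05,0],[0.08,-0.1217,0,0],[0.08,-0.1217,0,0],[0.08,-0.1217,0,0],[0.08,-0.1217,0,0],[0.08,-0.1217,0,0],[0.08,-0.1217,0,0],[0.08,-0.1217,0,0],[0.08,-0.1217,0,0],[0.08,-0.1217,0,0],[0.08,-0.1217,0,0],[0.08,-0.1217,0,0],[0.08,-0.1217,0,0],[0,0,0,0],[0,0,0,0]]])

```text
t: 6.85
position: [0.6496, 0.0153, 0.1169]
tcp_rot: [-180.0, -0.0, 90.0]
contact_force: [-0.6, -0.2, -1.4]
grip_width: 0.415
grip_force: 40.3
```

Call:
servo_tool(increments=[[[0,0,-0.05,0],[0,0,-0.08,0],[0,0,-0.08,0],[0,0,-0.08,0],[0,0,-0.06,0],[0,0,-0.04,0],[0,0,-0.03,0],[0,0,-0.02,0],[0,0,-0.01,0],[0,0,-0.005,0],[0,0,0,0],[0,0,0,0]]])

```text
t: 8.05
position: [0.6501, 0.0155, 0.0267]
tcp_rot: [180.0, 0.0, 90.1]
contact_force: [-0.4, 0.2, -1.1]
grip_width: 0.415
grip_force: 40.3
```

```bash
python3 - <<'E'
from h import *
im,d=manip.get_image("scene"); a=cv2.resize(im[130:290,230:430],None,fx=4,fy=3.75)
cv2.imwrite("pics/s2.png",a[:,:,::-1])
E
```

```text
(no output)
```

View pics/s2.png

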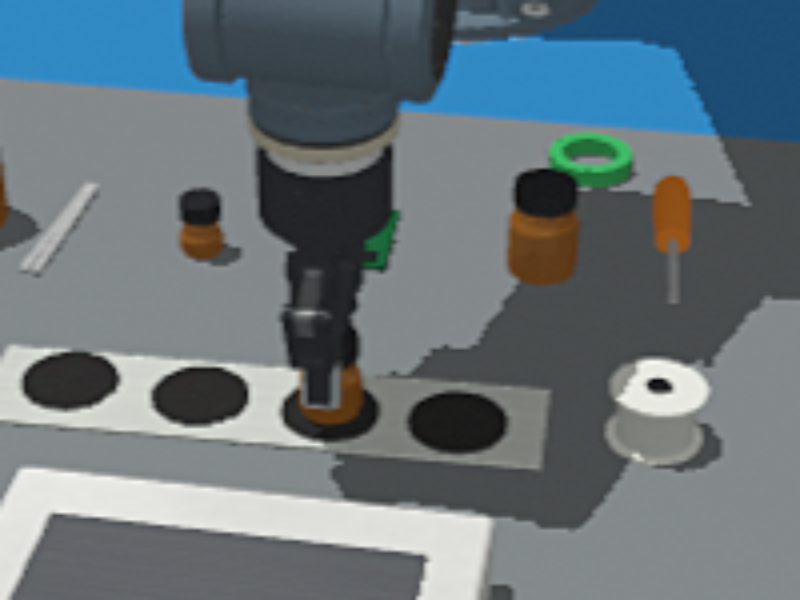

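Call:
servo_tool(increments=[[[0.01,0,-0.005,0],[0,0,-0.004,0],[0,0,-0.003,0],[0,0,0,0],[0,0,0,0]]])

```text
t: 8.6
position: [0.6523, 0.0155, 0.0247]
tcp_rot: [179.9, 0.0, 90.1]
contact_force: [-2.1, -0.7, 6.2]
grip_width: 0.416
grip_force: 40.9
```

Touching (≈7 N). Release and rise.

Call:
servo_tool(increments=[[[0,0,0,0],[0,0,0,0],[0,0,0,0],[0,0,0,0],[0,0,0,0],[0,0,0.05,0],[0,0,0.1,0],[0,0,0.1,0],[0,0,0.1,0],[0,0,0.1,0],[0,0,0.1,0],[-0.1,0.1,0,0],[-0.15,0.15,0,0],[-0.15,0.15,0,0],[-0.15,0.1,0,0],[-0.15,0.02,0,0],[-0.15,0,0,0],[-0.1,0,0,0],[0,0,0,0]]], gripper=-1)

```text
t: 10.5
position: [0.4601, 0.1196, 0.1346]
tcp_rot: [-180.0, 0.0, 90.1]
contact_force: [0.1, -1.0, -0.5]
grip_width: 1.001
grip_force: 0.0
```

```bash
cat > chk.py <<'E'
from m import *
import sys
# usage: chk.py name h x y : lid centre vs expected pad
n,h,x,y=sys.argv[1],*map(float,sys.argv[2:5])
for c in ("top","scene"):
    im,d=manip.get_image(c); P=cloud(c,d)
    k=(d>0)&(np.hypot(P[...,0]-x,P[...,1]-y)<.045)&(abs(P[...,2]-h-.0065)<.007)
    q=P[k]; (cx,cy),r=cv2.minEnclosingCircle(q[:,:2].astype(np.float32)) if len(q) else ((0,0),0)
    print(c,k.sum(),np.round([cx,cy,r],4),q.mean(0).round(4))
    a=im[120:200,260:430] if c=="top" else im[195:275,215:385]
    cv2.imwrite(f"pics/{n}_{c}.png",cv2.resize(a,None,fx=3.5,fy=3.5,interpolation=cv2.INTER_CUBIC)[:,:,::-1])
i=[cv2.imread(f"pics/{n}_{c}.png") for c in ("top","scene")]; cv2.imwrite(f"pics/{n}.png",np.vstack(i))
E
python3 chk.py m1 .058 .650 .0158
```

```text
top 224 [0.6521 0.0155 0.0176] [0.6517 0.0152 0.0642]
scene 131 [0.6566 0.0157 0.0194] [0.6586 0.016  0.0621]
```

View pics/m1.png

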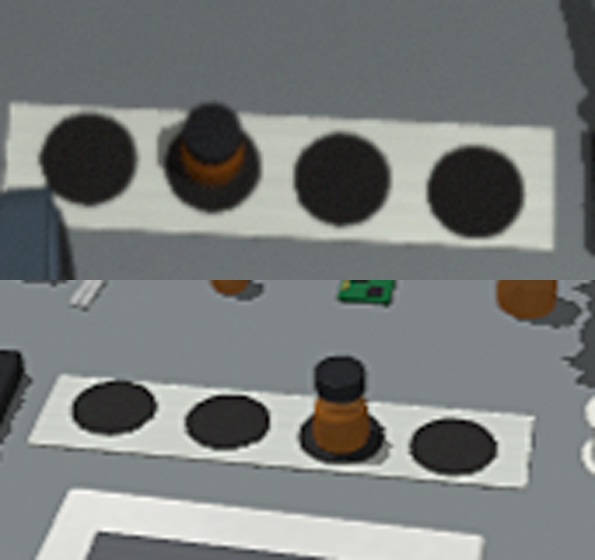

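Call:
servo_tool(increments=[[[0,0.0075,-0.04,0],[0,0,-0.08,0],[0,0,-0.08,0],[0,0,-0.08,0],[0,0,-0.08,0],[0,0,-0.08,0],[0,0,-0.06,0],[0,0,-0.04,0],[0,0,-0.008,0],[0,0,0,0]]])

```text
t: 11.6
position: [0.4621, 0.121, 0.0243]
tcp_rot: [180.0, 0.0, 90.1]
contact_force: [-0.0, -1.2, 0.3]
grip_width: 1.0
grip_force: 0.0
```

Call:
servo_tool(increments=[[[0,0,0,0],[0,0,0,0],[0,0,0,0],[0,0,0,0],[0,0,0,0],[0,0,0,0],[0,0,0,0],[0,0,0,0]]], gripper=1)

```text
t: 12.4
position: [0.462, 0.1211, 0.0249]
tcp_rot: [180.0, -0.0, 90.1]
contact_force: [-3.2, -0.3, 8.5]
grip_width: 0.533
grip_force: 40.0
```

Call:
servo_tool(increments=[[[0,0,0.05,0],[0,0,0.1,0],[0,0,0.1,0],[0,0,0.1,0],[0,0,0.1,0],[0,0,0.05,0],[0.0927,-0.093,0,0],[0.0927,-0.093,0,0],[0.0927,-0.093,0,0],[0.0927,-0.093,0,0],[0.0927,-0.093,0,0],[0.0927,-0.093,0,0],[0.0927,-0.093,0,0],[0.0927,-0.093,0,0],[0.0927,-0.093,0,0],[0.0927,-0.093,0,0],[0,0,0,0],[0,0,0,0]]])

```text
t: 14.2
position: [0.6469, -0.065, 0.1237]
tcp_rot: [-179.9, -0.0, 90.0]
contact_force: [-0.6, 0.2, -1.9]
grip_width: 0.528
grip_force: 42.1
```

Call:
servo_tool(increments=[[[0,0,-0.05,0],[0,0,-0.08,0],[0,0,-0.08,0],[0,0,-0.08,0],[0,0,-0.06,0],[0,0,-0.04,0],[0,0,-0.03,0],[0,0,-0.02,0],[0,0,-0.01,0],[0,0,-0.005,0],[0,0,0,0],[0,0,0,0]]])

```text
t: 15.4
position: [0.6475, -0.065, 0.0336]
tcp_rot: [180.0, 0.0, 90.1]
contact_force: [0.9, 0.2, -1.4]
grip_width: 0.534
grip_force: 42.1
```

Call:
servo_tool(increments=[[[0,0,-0.006,0],[0,0,-0.004,0],[0,0,-0.003,0],[0,0,0,0],[0,0,0,0]]])

```text
t: 15.9
position: [0.6475, -0.065, 0.0315]
tcp_rot: [180.0, 0.0, 90.1]
contact_force: [-3.2, -0.3, 6.6]
grip_width: 0.526
grip_force: 42.9
```

Call:
servo_tool(increments=[[[0,0,0,0],[0,0,0,0],[0,0,0,0],[0,0,0,0],[0,0,0,0],[0,0,0.05,0],[0,0,0.1,0],[0,0,0.1,0],[0,0,0.1,0],[0,0,0.1,0],[0,0,0.1,0],[-0.1,-0.03,0,0],[-0.13,-0.03,0,0],[-0.13,-0.03,0,0],[-0.13,-0.03,0,0],[-0.13,-0.03,0,0],[-0.13,-0.03,0,0],[-0.1085,-0.0275,0,0],[0,0,0,0]]], gripper=-1)

```text
t: 17.8
position: [0.4738, -0.1068, 0.1414]
tcp_rot: [-180.0, -0.0, 90.0]
contact_force: [1.2, -0.0, 0.6]
grip_width: 1.002
grip_force: 0.0
```

```bash
python3 chk.py l1 .072 .648 -.065; python3 m.py 2>&1 | grep -v pad
```

```text
top 345 [ 0.6485 -0.0642  0.0218] [ 0.6468 -0.064   0.0781]
scene 177 [ 0.6516 -0.0644  0.0227] [ 0.654  -0.0628  0.0764]
m.py:22: RuntimeWarning: Mean of empty slice.
  print(n,m.sum(),"mec",np.round([cx,cy,r],4),"mean",np.round(q.mean(0),4),"body",np.round([P[b][:,0].min(),P[b][:,0].max(),P[b][:,1].min(),P[b][:,1].max(),P[b][:,2].max()],3))
  ret = um.true_divide(
top table z [0.436  0.2484]
xl 384 mec [ 0.4636 -0.2777  0.0255] mean [ 0.4628 -0.2828  0.0877] body [ 0.436  0.489 -0.301 -0.267  0.093]
Traceback (most recent call last):
  File "m.py", line 22, in <module>
    print(n,m.sum(),"mec",np.round([cx,cy,r],4),"mean",np.round(q.mean(0),4),"body",np.round([P[b][:,0].min(),P[b][:,0].max(),P[b][:,1].min(),P[b][:,1].max(),P[b][:,2].max()],3))
                                                                                              ~~~~~~~~~~~~~^^
ValueError: zero-size array to reduction operation minimum which has no identity
```

View pics/l1.png

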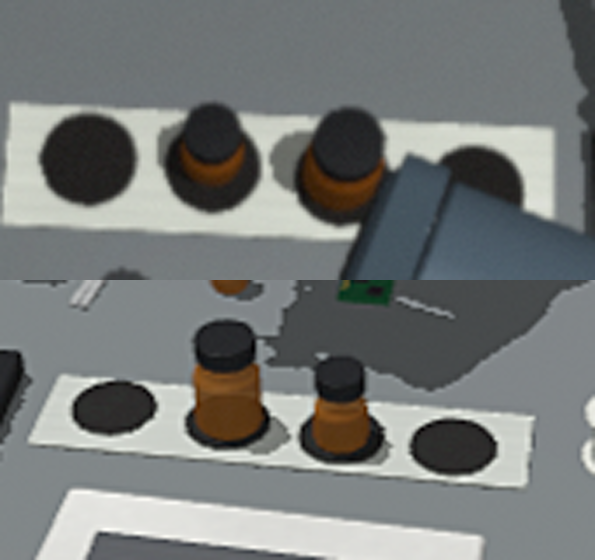

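Call:
servo_tool(increments=[[[0.008,0,-0.05,0],[0,0,-0.09,0],[0,0,-0.09,0],[0,0,-0.09,0],[0,0,-0.09,0],[0,0,-0.09,0],[0,0,-0.06,0],[0,0,-0.05,0],[0,0,-0.03,0],[0,0,-0.015,0],[0,0,0,0]]])

```text
t: 19.05
position: [0.4774, -0.1065, 0.0096]
tcp_rot: [180.0, 0.0, 90.1]
contact_force: [-0.6, -0.0, 0.6]
grip_width: 1.0
grip_force: 0.0
```

Call:
servo_tool(increments=[[[0,0,0,0],[0,0,0,0],[0,0,0,0],[0,0,0,0],[0,0,0,0],[0,0,0,0],[0,0,0,0],[0,0,0,0]]], gripper=1, newtons=30)

```text
t: 19.85
position: [0.4773, -0.1065, 0.01]
tcp_rot: [180.0, 0.0, 90.1]
contact_force: [-1.3, -0.2, 5.5]
grip_width: 0.331
grip_force: 29.3
```

Call:
servo_tool(increments=[[[0,0,0.05,0],[0,0,0.1,0],[0,0,0.1,0],[0,0,0.1,0],[0,0,0.1,0],[0,0,0.05,0],[0.0853,0.0992,0,0],[0.0853,0.0992,0,0],[0.0853,0.0992,0,0],[0.0853,0.0992,0,0],[0.0853,0.0992,0,0],[0.0853,0.0992,0,0],[0.0853,0.0992,0,0],[0.0853,0.0992,0,0],[0.0853,0.0992,0,0],[0.0853,0.0992,0,0],[0,0,0,0],[0,0,0,0]]])

```text
t: 21.65
position: [0.6474, 0.0921, 0.1092]
tcp_rot: [-179.9, 0.0, 90.1]
contact_force: [-1.0, -0.1, 0.2]
grip_width: 0.323
grip_force: 29.8
```

Call:
servo_tool(increments=[[[0,0,-0.05,0],[0,0,-0.08,0],[0,0,-0.08,0],[0,0,-0.08,0],[0,0,-0.06,0],[0,0,-0.04,0],[0,0,-0.03,0],[0,0,-0.02,0],[0,0,-0.01,0],[0,0,-0.005,0],[0,0,0,0],[0,0,0,0]]])

```text
t: 22.85
position: [0.648, 0.0919, 0.019]
tcp_rot: [180.0, -0.0, 90.1]
contact_force: [-0.3, -0.9, 0.2]
grip_width: 0.33
grip_force: 29.8
```

Call:
servo_tool(increments=[[[0,0,-0.006,0],[0,0,-0.004,0],[0,0,0,0],[0,0,0,0]]])

```text
t: 23.25
position: [0.6479, 0.0919, 0.0167]
tcp_rot: [-180.0, 0.0, 90.1]
contact_force: [-0.3, 0.5, -0.9]
grip_width: 0.325
grip_force: 29.9
```

Call:
servo_tool(increments=[[[0,0,-0.003,0],[0,0,0,0],[0,0,0,0]]])

```text
t: 23.55
position: [0.6479, 0.0919, 0.0166]
tcp_rot: [180.0, -0.0, 90.1]
contact_force: [-1.9, -0.3, 6.3]
grip_width: 0.327
grip_force: 30.4
```

Call:
servo_tool(increments=[[[0,0,0,0],[0,0,0,0],[0,0,0,0],[0,0,0,0],[0,0,0,0],[0,0,0.05,0],[0,0,0.15,0],[0,0,0.15,0],[0,0,0.15,0],[0,0,0.15,0],[-0.1,0,0,0],[-0.15,-0.1,0,0],[-0.15,-0.15,0,0],[-0.15,-0.15,0,0],[-0.15,-0.15,0,0],[-0.15,-0.15,0,0],[-0.065,-0.15,0,0],[0,-0.15,0,0]]], gripper=-1)

```text
t: 25.35
position: [0.4633, -0.109, 0.147]
tcp_rot: [180.0, 0.0, 90.1]
contact_force: [0.5, 0.0, -0.6]
grip_width: 1.004
grip_force: 0.0
```

Call:
servo_tool(increments=[[[0,-0.15,0,0],[0,-0.15,0,0],[0,-0.15,0,0],[0,-0.15,0,0],[0,-0.15,0,0],[0,-0.095,0,0],[0,0,0,0],[0,0,0,0]]])

```text
t: 26.15
position: [0.4647, -0.2766, 0.1462]
tcp_rot: [-180.0, -0.0, 90.0]
contact_force: [-0.5, 0.9, 0.7]
grip_width: 0.999
grip_force: 0.0
```

```bash
python3 chk.py s1 .045 .648 .092;python3 - <<'E'
from h import *
im,d=manip.get_image("scene"); a=cv2.resize(im[80:240,140:320],None,fx=3,fy=3)
cv2.imwrite("pics/x1.png",np.vstack([a,cv2.resize(im[195:275,215:385],(540,254))])[:600,:,::-1])
E
```

```text
top 146 [0.6478 0.0909 0.0144] [0.6472 0.0912 0.0513]
scene 86 [0.6492 0.0916 0.0163] [0.6527 0.092  0.0492]
```

View pics/s1.png

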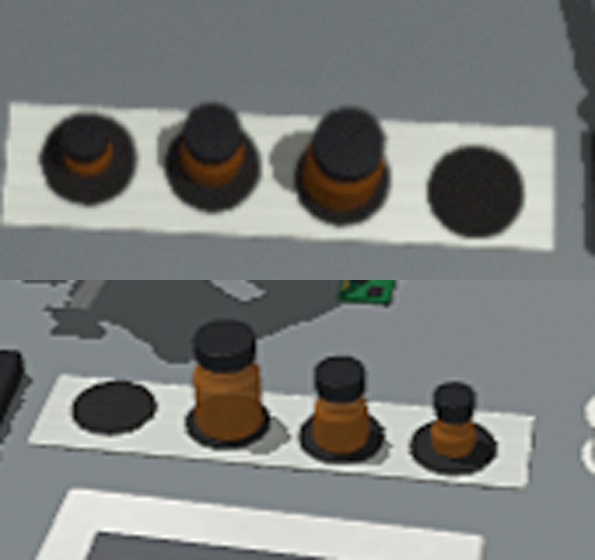

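View pics/x1.png

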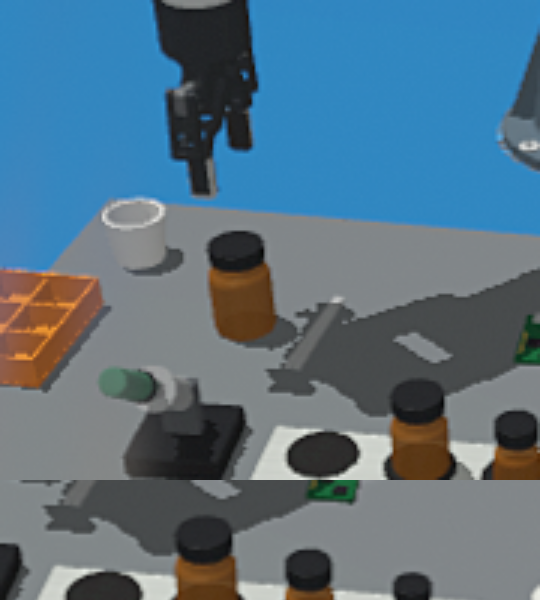

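Call:
servo_tool(increments=[[[0,0,-0.04,0],[0,0,-0.08,0],[0,0,-0.08,0],[0,0,-0.08,0],[0,0,-0.08,0],[0,0,-0.08,0],[0,0,-0.06,0],[0,0,-0.04,0],[0,0,-0.015,0],[0,0,0,0]]])

```text
t: 27.3
position: [0.4649, -0.277, 0.035]
tcp_rot: [-180.0, -0.0, 90.1]
contact_force: [-0.2, 0.4, 0.2]
grip_width: 1.002
grip_force: 0.0
```

Call:
servo_tool(increments=[[[0,0,0,0],[0,0,0,0],[0,0,0,0],[0,0,0,0],[0,0,0,0],[0,0,0,0],[0,0,0,0],[0,0,0,0]]], gripper=1, newtons=45)

```text
t: 28.1
position: [0.4649, -0.2772, 0.036]
tcp_rot: [180.0, 0.0, 90.1]
contact_force: [-3.6, 1.1, 7.2]
grip_width: 0.641
grip_force: 46.6
```

Call:
servo_tool(increments=[[[0,0,0.05,0],[0,0,0.1,0],[0,0,0.1,0],[0,0,0.1,0],[0,0,0.1,0],[0,0,0.05,0],[0,0.1,0,0],[0,0.1,0,0],[0,0.1,0,0],[0,0.1,0,0],[0,0.1,0,0],[0.05,0.1,0,0],[0.1,0.05,0,0],[0.15,0,0,0],[0.15,0,0,0],[0.15,0,0,0],[0.15,0,0,0],[0.1,0,0,0],[0.055,0,0,0],[0,0,0,0]]])

```text
t: 30.1
position: [0.6464, -0.1468, 0.1344]
tcp_rot: [-180.0, -0.0, 90.1]
contact_force: [-0.4, 0.3, -3.2]
grip_width: 0.646
grip_force: 49.4
```

Call:
servo_tool(increments=[[[0,0,-0.05,0],[0,0,-0.08,0],[0,0,-0.08,0],[0,0,-0.08,0],[0,0,-0.06,0],[0,0,-0.04,0],[0,0,-0.03,0],[0,0,-0.02,0],[0,0,-0.01,0],[0,0,-0.005,0],[0,0,0,0],[0,0,0,0]]])

```text
t: 31.3
position: [0.646, -0.1471, 0.0445]
tcp_rot: [180.0, 0.0, 90.1]
contact_force: [-0.5, -0.2, -3.4]
grip_width: 0.641
grip_force: 49.4
```

Call:
servo_tool(increments=[[[0,0,-0.006,0],[0,0,-0.004,0],[0,0,0,0],[0,0,0,0]]])

```text
t: 31.7
position: [0.646, -0.1471, 0.0426]
tcp_rot: [180.0, 0.0, 90.1]
contact_force: [-2.9, 0.6, 4.3]
grip_width: 0.646
grip_force: 50.0
```

Contact; release and retreat.

Call:
servo_tool(increments=[[[0,0,0,0],[0,0,0,0],[0,0,0,0],[0,0,0,0],[0,0,0,0],[0,0,0.05,0],[0,0,0.1,0],[0,0,0.15,0],[0,0,0.15,0],[0,0,0.15,0],[-0.15,0,0,0],[-0.2,0,0,0],[-0.2,0,0,0],[-0.2,-0.1,0,0],[-0.15,-0.2,0,0],[-0.1,-0.2,0,0],[0,-0.2,0,0],[0,-0.1,0,0],[0,0,0,0]]], gripper=-1)

```text
t: 33.6
position: [0.4459, -0.309, 0.1626]
tcp_rot: [179.9, 0.1, 89.9]
contact_force: [-0.4, 0.4, -0.6]
grip_width: 1.0
grip_force: 0.0
```

```bash
python3 chk.py xl1 .088 .646 -.147; python3 chk.py z .072 .648 -.065;python3 chk.py z .058 .651 .0155; python3 - <<'E'
from h import *
for o in manip.trace("board","top")[:1]:
    w=np.array([world("top",p,z=.006)[:2] for p in np.argwhere(o["pixels"])]); print("board",o["p"],w.mean(0).round(3))
E
```

```text
top 496 [ 0.6456 -0.146   0.0256] [ 0.6452 -0.146   0.0942]
scene 234 [ 0.6489 -0.1462  0.0278] [ 0.6518 -0.1451  0.0924]
top 341 [ 0.6477 -0.0638  0.0217] [ 0.6468 -0.0642  0.0783]
scene 173 [ 0.6506 -0.0625  0.0225] [ 0.6534 -0.063   0.0764]
top 227 [0.6526 0.015  0.0176] [0.6516 0.0151 0.0641]
scene 126 [0.6559 0.0144 0.0207] [0.6584 0.0158 0.0623]
board 0.6 [ 0.443 -0.   ]
```

View pics/xl1.png

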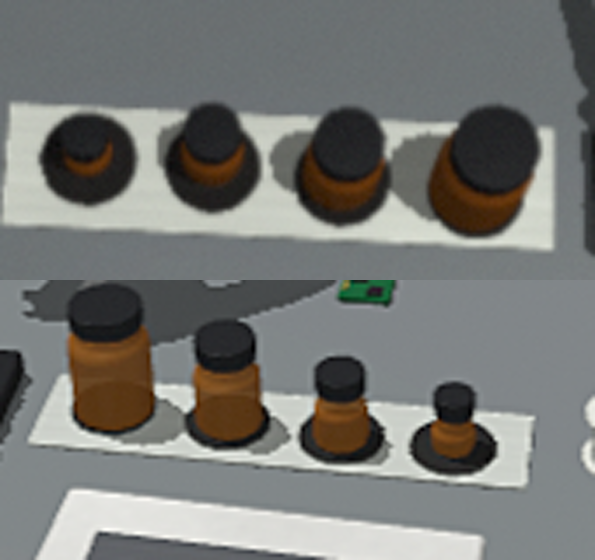

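All four jars stand upright and centred on their pads, in order of size: xl at crop (110,365), down to s at (455,425). The board has not moved. Handing in.

```bash
python3 -c "from rig import manip; print(manip.finish_job())"
```

```text
the job is handed in; nothing more can be done
None
```

The four jars stand upright and centred to within about 5 mm on their pads, biggest next to the iron stand and smallest at the far end, the board has not moved, and the job is handed in at about 34 s; no verdict came back.

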